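# Swing out the safety strut and lever the heavy lid of the pressing box open

### The job

I need to get the leather out of the pressing box: with the fingertips, push the strut's handle post round so that the prop swings fully out from under the lever, then press the lever's long end down to the rubber stop so that the heavy lid is raised, and keep it pressed down there: the program finishes while still holding it. Move the lid only by the lever, do not touch the lid itself, do not lift the lever out of its saddles, and leave the other things on the bench alone.

Things in the scene. Friction and masses are not known exactly. Their poses are not given: they have to be found in the camera images.
- press: Pressing box with its lever gear (fixed; place and turn vary). Origin on the table, below the lever's pivot; +x runs along the lever to the box and lid, -x to its long end, z up. In this frame (mm): base board x -215..185, y -160..100, top z 10; wooden box x 34..182, y -95..95, top z 94; two steel saddles x -22..22, y -28..28, top z 104, carrying the lever's pin at z 90.
- rubber_stop (a point): Centre of the top of the black rubber stop block under the lever's long arm: 30 x 36, top 36 above the table, at (-155, 0) mm in the press frame.
- lever: Loose steel lever (0.4 kg), bar 20 wide x 14 thick, its cross pin resting in open-topped saddles. Origin: pin's centre, 90 above the table. The long arm ends 212 from the pin; the short nose, 65 from it, lies under the lid. At rest the long arm slopes up by 0.28 rad (this frame is level then); down on the rubber stop it slopes down by 0.28.
- paddle (a point): Centre of the top of the flat pad at the lever's long end, 44 along the lever x 36 wide. About 152 above the table at rest, about 47 with the lever on the rubber stop; on the way it stays between x -178 and -190 in the press frame, so a straight downward press works. With the strut out, this takes 3 to 10 N, by the lid's hidden weight.
- lid (a joint): Heavy steel lid (2 to 4 kg), plate 130 x 190 x 16 with a bow handle on top (to 142 above the table), hinged on the box edge farthest from the lever. Angle in rad: 0 shut, about 0.35 with the lever on the rubber stop. It falls shut when the lever is let go.
- lid_front_edge (a point): Middle of the lid's front edge (the one nearest the lever's pivot), 102 above the table when shut.
- strut (a joint): Safety strut: flat steel arm on an upright axis beside the lever. Its inner end carries a square prop (22 x 24, top at 104) that blocks the long arm from below, its outer end a round handle post. Rad: 0 to 0.2 at the start (arm across the lever), up to its stop at 1.57 (arm along the lever, prop clear), turning clockwise from above. Friction holds it; about 1 N at the post moves it.
- strut_handle_top (a point): Centre of the top of the handle post: 14 diameter, standing free from 40 to 104 above the table, 70 from the strut's axis. In the press frame (mm) it is at (-100, -135) at strut angle 0 and at (-170, -65) at 1.57: it is pushed towards the lever's long-end side.
- strut_axis (a point): The strut's turning axis, at (-100, -65) mm in the press frame, 42 above the table.
- spool: Bystander: wooden thread spool, 32 diameter x 40 tall, standing on the base board beside the lever; sizes in mm, origin at its underside's centre.
- wax: Bystander: puck of wax, 44 diameter x 22 tall, on the base board beside the saddles; sizes in mm, origin at its underside's centre.
- dye_bottle: Bystander: amber bottle, 56 diameter x 115 tall, standing on the table; sizes in mm, origin at its underside's centre.
- glue_can: Bystander: can, 76 diameter x 85 tall, standing on the table; sizes in mm, origin at its underside's centre.
- tin_dish: Bystander: shallow steel dish, 120 diameter x 30 tall, on the table; sizes in mm, origin at its underside's centre.
- mallet: Bystander: hammer lying on the table; sizes in mm, origin at its underside's centre (at the handle line's middle underside).
- mould_block: Bystander: wooden block 110 x 75 x 28 lying on the table; sizes in mm, origin at its underside's centre.

How it is judged:
By the outcome, as a careful person would: the job done as asked, in the order asked, and still so for the second after the job is handed in, while the arm keeps its last pose, push and grip.
It also fails if it takes over 45 s, if anything falls off the work surface, if the arm or the gripper's body presses on something with over 40 N, if the wrist force passes 120 N, or if a joint passes its speed limit or range.

### The arm

A 6-joint arm with a two-finger parallel gripper is mounted at the origin on the work surface. World frame = base frame: x ahead of the robot, y to its left, z up, the work surface at z = 0. Lengths are in mm, angles in rad, forces in N, time in s.
With the tool pointing down it reaches from about 300 to 775 mm from the base axis. Payload 14.6 kg.
Tool frame: the origin (TCP) lies on the front face of the gripper's body, between the roots of the fingers; the fingertips stand 97 mm ahead of it and the grasp point (between the pads) lies 78 mm ahead of it; z points along the fingers, y is the line along which they close (so a half turn about z gives the same grasp; the last joint's range is limited). The gripper opens to 94 mm and grips with 3 to 60 N. Pads are 16 mm wide; open, the fingers measure 119 mm over their backs; the gripper's body (75 mm by 177 mm) begins 78 mm behind the grasp point.
Start: joints at [-1.256, 0.3, 1.521, -0, 1.321, -0.067], TCP at [204.918, -510.391, 302.646] pointing down, gripper open.
Joint ranges: [-3.03, 3.03], [-0.79, 2.21], [0.23, 2.52], [-1.04, 4.18], [0, 3.07], [-2.55, 2.55]. Speed limits (rad/s): [2.22, 2.22, 2.57, 3.14, 3.14, 3.14].

### API

Orientations are given as [roll, pitch, yaw] about the fixed x, y, z axes, in that order (R = Rz(yaw) Ry(pitch) Rx(roll)).
In Python, from cell import * gives the robot as it stands.
- The arm moves only by the tool carry_out, never from a script. Its arguments are lists of equal length, an entry for each row: "slide": the shift along the world's x, y, z scaled (see below), a list of three; "dr": the turn, a rotation vector about the world's x, y, z scaled (see below), a list of three; "gripper": the opening in per cent of the stroke, from 0 (shut) to 100 (fully open). A call has 1 to 10 rows; each row is the pose to reach, as a shift and turn from the pose commanded when the call began, turning the shorter way round; what a row does not reach only later rows make up. The controller multiplies each number of a shift by 0.25 m and each number of a turn by 360 degrees. A row lasts 1/12 s, in which the tool goes at most 41.7 mm and 7.16 degrees, less where a joint would pass 70% of its speed; a pose out of reach is approached as far as the arm can. A call with a number of a shift or a turn outside -1 to 1 is refused whole. A call with a gripper value outside its range is refused whole. The fingers move at their own pace and stop on an object; "newtons" is the grip in N (left out, the last holds). Time passes only in rows, so rows that repeat a pose let the fingers close. It gives the time, the measured TCP pose, the force, the opening and the grip force at its end, in the units of the state.
- read_state(): the state, without advancing time (a new reading comes with each control period).
- camera(name): name is "scene" or "top" or "wrist"; returns the picture (420x560x3 uint8, red, green, blue); there is no depth.
- camera_model(name): a dict with "vfov" (degrees; the focal length in pixels is half the picture's height over the tangent of half this angle, whatever the lens; pixels are square), "cx", "cy" (the principal point, pixels), "R" (3x3) and "t" (3): a world point X has camera coordinates R X + t. Camera axes: x right, y down, z forward; pixel columns grow to the right and rows downward; lengths in mm; the calibration is good to about 2 mm. A picture is of the moment at which its call begins: read the wrist's pose just before it. camera_model takes no time and is no camera call; for the wrist camera it gives the pose at the moment of the call.
- sign_off(): hands the job in; it is judged then, once.
The state is a dict: "clock": time; "joints": joint angles; "qd": joint speeds; "effort": joint torques, N m; "eef_pos": TCP position; "eef_rot": TCP orientation; "wrist_force": force on the tool from outside, world axes, zero at the start; "moment": the same for the moment, N m; "finger_gap": finger opening in mm; "finger_force": force on a finger pad.
Only numpy, scipy, OpenCV 4.12 (cv2) and the standard library are available. Lean on these libraries where they do the work, as an engineer would, in place of code of your own. Each camera call takes 0.05 s, during which the arm holds its last target. There are 200 camera calls.

## Working session

There is one attempt and no reset: what is moved stays moved. The work goes in short steps, Python scripts to look and compute and a tool call to move; the robot and the scene stay as the last step left them, time stands still between calls to the robot, and variables do not carry over. Pictures are saved under pics/ and viewed, at most 10 in all, crops included, and the job is handed in when it is done.

Besides the shell and the picture viewer there is one more tool, called in YAML: its name, and indented under it one key for each argument. carry_out: Moves the arm, as the interface text tells. Its arguments: {"type":"object","properties":{"slide":{"type":"array","items":{"type":"array","items":{"type":"number","minimum":-1,"maximum":1}}},"dr":{"type":"array","items":{"type":"array","items":{"type":"number","minimum":-1,"maximum":1}}},"gripper":{"type":"array","items":{"type":"number"}},"newtons":{"type":"number"}},"required":["slide","dr","gripper"]}

```bash
mkdir -p pics; python3 - <<'E'
from cell import *
import cv2
for n in("scene","top"):
    m=camera_model(n); print(n,m)
    cv2.imwrite(f"pics/{n}0.png",cv2.cvtColor(camera(n),cv2.COLOR_RGB2BGR))
print(read_state())
E
```

```text
scene {'vfov': 47.718135425270546, 'cx': 281.0105179188276, 'cy': 211.92729828090182, 'R': array([[ 0.66581526,  0.74611283, -0.00238653],
       [ 0.57177101, -0.51228604, -0.6408127 ],
       [-0.47934116,  0.42529833, -0.76769355]]), 't': array([-336.33346311, -229.55390407, 1779.76428495])}
top {'vfov': 47.423629913987035, 'cx': 267.4690730610483, 'cy': 211.0917854096852, 'R': array([[ 0.01402628, -0.99989829, -0.00258331],
       [-0.98433039, -0.01335364, -0.17582765],
       [ 0.17577527,  0.00500904, -0.98441758]]), 't': array([ -12.54760598,  522.06239804, 1188.80228163])}
{'clock': 0.1, 'joints': array([-1.25557629e+00,  3.00414232e-01,  1.52152568e+00,  2.34616876e-05,
        1.32070031e+00, -6.66319233e-02]), 'qd': array([ 1.24393991e-03, -1.26513014e-03, -1.27508594e-03,  8.67472637e-05,
       -7.89551462e-04, -1.90296782e-03]), 'effort': array([ 2.64451621e-03, -5.32639396e+01, -3.53283012e+01,  7.09821051e-02,
        2.35096214e-02, -3.46188222e-05]), 'eef_pos': array([ 204.89385665, -510.26232055,  302.14090593]), 'eef_rot': array([-3.14054892e+00, -9.24250751e-05,  3.81846097e-01]), 'wrist_force': array([ 0.19249207, -0.01000942, -0.2064467 ]), 'moment': array([-0.03496694,  0.01093144,  0.04925156]), 'finger_force': 0.0, 'finger_gap': 93.67742893356107}
```

View pics/scene0.png

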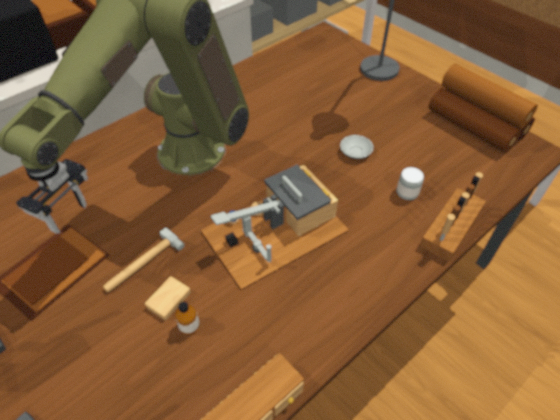

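View pics/top0.png

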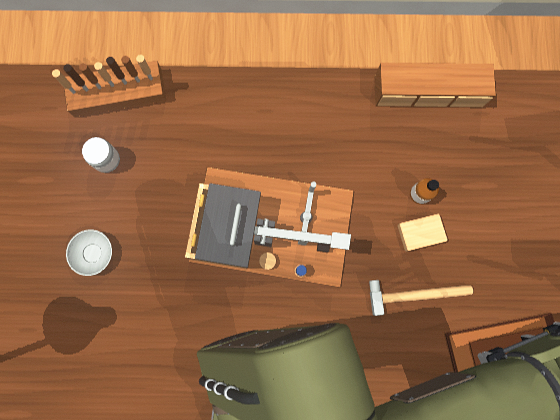

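The pictures show the press in the middle. In the top view the paddle is near (341,241), the handle post top near (313,185) and the saddles near (265,232). In the scene view the paddle is near (222,218) and the post near (268,248). I'll take enlarged crops for exact pixels.

```bash
python3 - <<'E'
import cv2
a=cv2.imread("pics/top0.png")[155:295,180:370]; b=cv2.imread("pics/scene0.png")[160:285,195:355]
cv2.imwrite("pics/topc.png",cv2.resize(a,None,fx=4,fy=4,interpolation=cv2.INTER_CUBIC))
cv2.imwrite("pics/scenec.png",cv2.resize(b,None,fx=4.5,fy=4.5,interpolation=cv2.INTER_CUBIC))
E
```

```text
(no output)
```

View pics/topc.png

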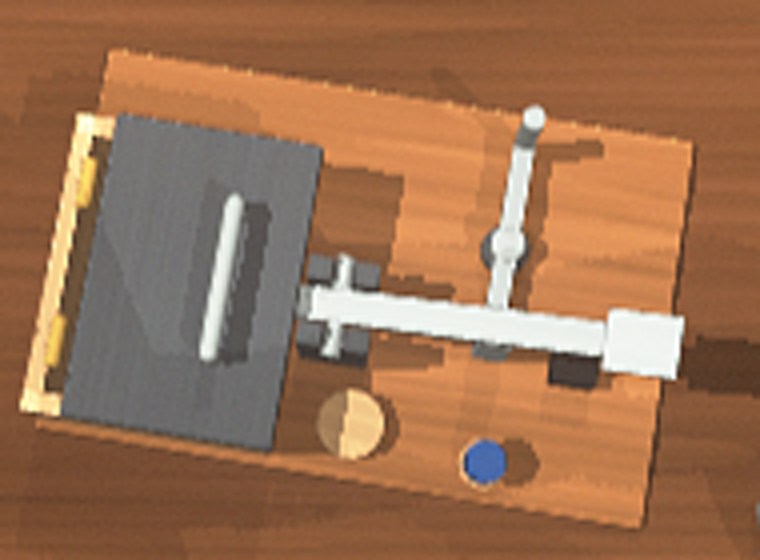

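View pics/scenec.png

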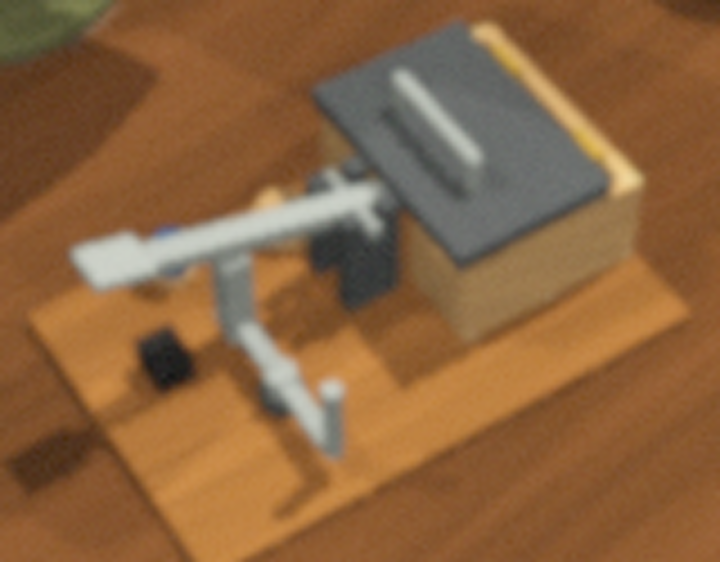

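The top crop shows the board corners at (108,48), (693,142) and (640,528), the post top at (534,118) and the paddle centre at (646,344). The scene crop shows the post top at (333,390) and the paddle at (114,260). I'll triangulate those two and fit the press pose.

```bash
cat > h.py <<'E'
import numpy as np
from scipy.optimize import least_squares
from cell import *
M={n:camera_model(n) for n in("top","scene")}
def proj(n,X):
    m=M[n] if n in M else camera_model(n); c=m["R"]@np.array(X,float)+m["t"]; f=210/np.tan(np.radians(m["vfov"]/2))
    return f*c[:2]/c[2]+[m["cx"],m["cy"]]
T=lambda u,v:(np.array([u,v])+.5)/4-.5+[180,155]
S=lambda u,v:(np.array([u,v])+.5)/4.5-.5+[195,160]
def tri(a,b): 
    r=least_squares(lambda X:np.r_[proj("top",X)-a,proj("scene",X)-b],[450,0,100]); return r.x,np.sqrt(2*r.cost)
def W(p,X):
    c,s=np.cos(p[2]),np.sin(p[2]); return np.array([p[0]+c*X[0]-s*X[1],p[1]+s*X[0]+c*X[1],X[2]])
E
python3 - <<'E'
from h import *
post=tri(T(534,118),S(333,390)); pad=tri(T(646,344),S(114,260)); print("post",post,"pad",pad)
obs=[("top",(185,-160,10),T(108,48)),("top",(-215,-160,10),T(693,142)),("top",(-215,100,10),T(640,528)),
("top",(52-17,-95,102),T(323,149)),
("top",(-184,0,152),T(646,344)),("scene",(-184,0,152),S(114,260)),
("scene",(-215,100,10),S(32,318)),("scene",(185,-160,10),S(690,310)),("top",(-100,-65,50),T(508,246)),("scene",(-100,-65,50),S(287,370))]
f=lambda p:np.concatenate([proj(n,W(p,X))-o for n,X,o in obs])
r=least_squares(f,[450,0,1.5],loss="soft_l1"); p=r.x; print(p,f(p).reshape(-1,2).round(1).tolist())
for a in(0,.1,.2,1.57): print(a,W(p,(-100-70*np.sin(a),-65-70*np.cos(a),104)))
c,s=np.cos(p[2]),np.sin(p[2]);d=post[0][:2]-p[:2]; print("post in press",c*d[0]+s*d[1],-s*d[0]+c*d[1])
print("paddle",W(p,(-184,0,152)))
for n,X in dict(spool=T(485,462),wax=T(352,425)).items(): pass
E
```

```text
post (array([ 582.60586853, -117.93155949,  100.70344578]), np.float64(0.3687203647129887)) pad (array([ 436.57696645, -178.27079035,  148.89525229]), np.float64(0.6566522911619933))
[463.63240878   2.52368033   1.42139163] [[-0.2, -0.3], [0.2, -0.4], [0.3, 0.0], [-4.1, -1.0], [0.4, -0.2], [-1.0, -0.5], [-1.6, -1.5], [0.3, -0.3], [-0.0, -1.3], [-1.6, -1.7]]
0 [ 582.24354191 -116.45698657  104.        ]
0.1 [ 580.85751859 -123.31542077  104.        ]
0.2 [ 578.7937187  -130.00121992  104.        ]
1.57 [ 502.65901265 -175.26598844  104.        ]
post in press -101.40421384535078 -135.5777796699421
paddle [ 436.24410351 -179.42653466  152.        ]
```

```bash
cat >> h.py <<'E'
P=np.array([463.6,2.5,1.4214])
def Q(a,d): return W(P,(-100-70*np.sin(a)+d*np.cos(a),-65-70*np.cos(a)-d*np.sin(a),0))[:2]
E
python3 - <<'E'
from h import *
q0=Q(0.02,32); print("pre",q0, "delta/0.25m",(np.r_[q0,175]-[204.918,-510.391,302.646])/250,"turn",(P[2]-.381846)/(2*np.pi))
for a in np.linspace(.02,1.6,9): print(round(a,2),((Q(a,15)-q0)/250).round(4),round(-(a-.02)/2/np.pi,4))
E
```

```text
pre [587.38471644 -86.31992897] delta/0.25m [ 1.52986687  1.69628428 -0.510584  ] turn 0.16545015771095214
0.02 [-0.0115 -0.067 ] -0.0
0.22 [-0.0147 -0.1234] -0.0314
0.42 [-0.0289 -0.178 ] -0.0629
0.61 [-0.0536 -0.2288] -0.0943
0.81 [-0.0877 -0.2738] -0.1257
1.01 [-0.13   -0.3112] -0.1572
1.2 [-0.1789 -0.3396] -0.1886
1.4 [-0.2323 -0.3578] -0.22
1.6 [-0.2883 -0.3652] -0.2515
```

carry_out:
  slide:
    - [0.9,0.85,0]
    - [0.9,0.85,0]
    - [0.9,0.85,0]
    - [0.9,0.85,0]
    - [0.9,0.85,0]
    - [0.9,0.85,0]
    - [0.9,0.85,0]
    - [0.9,0.85,0]
    - [0.9,0.85,0]
    - [0.9,0.85,0]
  dr:
    - [0,0,0.1655]
    - [0,0,0.1655]
    - [0,0,0.1655]
    - [0,0,0.1655]
    - [0,0,0.1655]
    - [0,0,0.1655]
    - [0,0,0.1655]
    - [0,0,0.1655]
    - [0,0,0.1655]
    - [0,0,0.1655]
  gripper: [0,0,0,0,0,0,0,0,0,0]

```text
clock: 0.93
eef_pos: [430.6, -296.9, 302.3]
eef_rot: [-3.141, -0.0, 1.426]
wrist_force: [-0.5, -0.9, 0.3]
finger_gap: 30.5
finger_force: 0.0
```

carry_out:
  slide:
    - [0.63,0.846,0]
    - [0.63,0.846,0]
    - [0.63,0.846,0]
    - [0.63,0.846,0]
    - [0.63,0.846,0]
    - [0.63,0.846,0]
    - [0.63,0.846,0]
    - [0.63,0.846,0]
    - [0.63,0.846,0]
    - [0.63,0.846,0]
  dr:
    - [0,0,0]
    - [0,0,0]
    - [0,0,0]
    - [0,0,0]
    - [0,0,0]
    - [0,0,0]
    - [0,0,0]
    - [0,0,0]
    - [0,0,0]
    - [0,0,0]
  gripper: [0,0,0,0,0,0,0,0,0,0]

```text
clock: 1.77
eef_pos: [586.8, -87.8, 302.5]
eef_rot: [-3.141, 0.0, 1.419]
wrist_force: [0.4, -0.2, 0.4]
finger_gap: 0.3
finger_force: 0.0
```

carry_out:
  slide:
    - [0,0,-0.15]
    - [0,0,-0.3]
    - [0,0,-0.45]
    - [0,0,-0.51]
    - [0,0,-0.51]
    - [0,0,-0.51]
  dr:
    - [0,0,0]
    - [0,0,0]
    - [0,0,0]
    - [0,0,0]
    - [0,0,0]
    - [0,0,0]
  gripper: [0,0,0,0,0,0]

```text
clock: 2.27
eef_pos: [587.0, -87.7, 175.6]
eef_rot: [-3.141, 0.0, 1.42]
wrist_force: [0.7, 0.1, 0.6]
finger_gap: 0.4
finger_force: 0.0
```

```bash
python3 - <<'E'
from cell import *
import cv2
a=camera("scene")[120:290,190:400]; b=camera("top")[140:300,180:390]
o=[cv2.resize(i,(560,440),interpolation=cv2.INTER_CUBIC)[:, :400] for i in(a,b)]
cv2.imwrite("pics/c1.png",cv2.cvtColor(cv2.hconcat(o),cv2.COLOR_RGB2BGR))
E
```

```text
(no output)
```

View pics/c1.png

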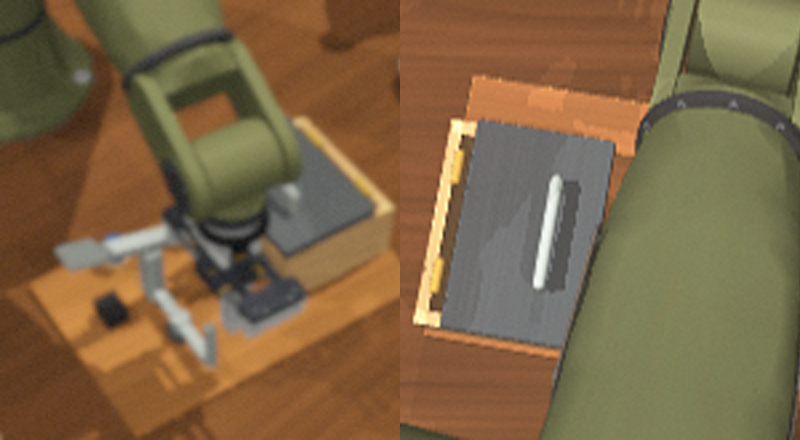

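Left panel: the closed fingers stand behind the post at about (240,315), the post top is at (208,340), and nothing is touching. Next I push along the arc, turning the tool with it.

carry_out:
  slide:
    - [-0.011,-0.03,0]
    - [-0.0115,-0.067,0]
    - [-0.012,-0.095,0]
    - [-0.0147,-0.1234,0]
    - [-0.0215,-0.151,0]
    - [-0.029,-0.178,0]
    - [-0.041,-0.204,0]
    - [-0.0536,-0.2288,0]
    - [-0.07,-0.252,0]
    - [-0.0877,-0.2738,0]
  dr:
    - [0,0,0]
    - [0,0,0]
    - [0,0,-0.0157]
    - [0,0,-0.0314]
    - [0,0,-0.047]
    - [0,0,-0.063]
    - [0,0,-0.0786]
    - [0,0,-0.0943]
    - [0,0,-0.11]
    - [0,0,-0.1257]
  gripper: [0,0,0,0,0,0,0,0,0,0]

```text
clock: 3.2
eef_pos: [565.6, -155.7, 176.2]
eef_rot: [3.141, -0.002, 0.627]
wrist_force: [2.4, 4.8, -0.5]
finger_gap: 0.5
finger_force: 2.3
```

carry_out:
  slide:
    - [-0.021,-0.019,0]
    - [-0.0423,-0.0374,0]
    - [-0.066,-0.053,0]
    - [-0.0912,-0.0658,0]
    - [-0.117,-0.076,0]
    - [-0.1446,-0.084,0]
    - [-0.172,-0.089,0]
    - [-0.2006,-0.0914,0]
    - [-0.2006,-0.0914,0]
    - [-0.2006,-0.0914,0]
  dr:
    - [0,0,-0.0157]
    - [0,0,-0.0315]
    - [0,0,-0.047]
    - [0,0,-0.0629]
    - [0,0,-0.078]
    - [0,0,-0.0943]
    - [0,0,-0.11]
    - [0,0,-0.1258]
    - [0,0,-0.1258]
    - [0,0,-0.1258]
  gripper: [0,0,0,0,0,0,0,0,0,0]

```text
clock: 4.03
eef_pos: [518.1, -178.8, 176.8]
eef_rot: [3.141, -0.012, -0.16]
wrist_force: [30.9, -1.1, -14.6]
finger_gap: 0.3
finger_force: 15.3
```

The post is against its stop: the wrist reads 31 N and the inferred post centre is at x = 503, where 502.7 is expected. I'll back off, rise and look.

carry_out:
  slide:
    - [0.08,0.005,0]
    - [0.16,0.01,0]
    - [0.16,0.01,0.16]
    - [0.16,0.01,0.32]
    - [0.16,0.01,0.48]
    - [0.16,0.01,0.6]
    - [0.16,0.01,0.6]
    - [0.16,0.01,0.6]
  dr:
    - [0,0,0]
    - [0,0,0]
    - [0,0,0]
    - [0,0,0]
    - [0,0,0]
    - [0,0,0]
    - [0,0,0]
    - [0,0,0]
  gripper: [0,0,0,0,0,0,0,0]

```text
clock: 4.7
eef_pos: [555.3, -176.0, 327.3]
eef_rot: [3.141, -0.004, -0.159]
wrist_force: [0.1, -0.7, -1.3]
finger_gap: 0.8
finger_force: 0.0
```

```bash
python3 - <<'E'
from cell import *
import cv2
s=read_state();print(s["eef_pos"],s["eef_rot"],s["wrist_force"])
a=camera("scene")[150:290,190:350]; b=camera("wrist")
o=[cv2.resize(a,(400,350),interpolation=cv2.INTER_CUBIC),cv2.resize(b,(400,350))]
cv2.imwrite("pics/c2.png",cv2.cvtColor(cv2.hconcat(o),cv2.COLOR_RGB2BGR))
E
```

```text
[ 555.25731561 -176.01323041  327.31781752] [ 3.14060488 -0.00403244 -0.15906593] [ 0.10153928 -0.68676413 -1.25561371]
```

View pics/c2.png

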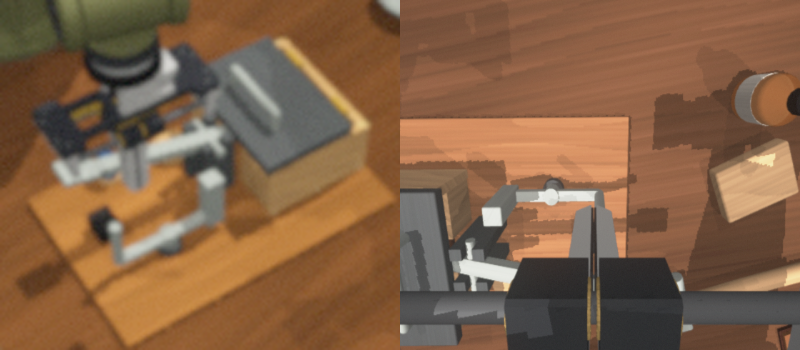

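The strut now lies along the lever: in the left panel the post is at (117,232) and the prop at (212,190), clear of the lever, with the lid shut. Next I move above the paddle and press in stages.

carry_out:
  slide:
    - [-0.16,-0.006,0]
    - [-0.32,-0.012,0]
    - [-0.476,-0.017,0]
    - [-0.476,-0.017,-0.14]
    - [-0.476,-0.017,-0.27]
    - [-0.476,-0.017,-0.27]
    - [-0.476,-0.017,-0.27]
  dr:
    - [0,0,0]
    - [0,0,0]
    - [0,0,0]
    - [0,0,0]
    - [0,0,0]
    - [0,0,0]
    - [0,0,0]
  gripper: [0,0,0,0,0,0,0]

```text
clock: 5.38
eef_pos: [435.9, -179.4, 256.6]
eef_rot: [-3.14, 0.004, -0.159]
wrist_force: [-0.4, 0.3, 1.8]
finger_gap: 0.4
finger_force: 0.0
```

carry_out:
  slide:
    - [0,0,-0.02]
    - [0,0,-0.04]
    - [0,0,-0.06]
    - [0,0,-0.08]
    - [0,0,-0.11]
    - [0,0,-0.14]
    - [0,0,-0.17]
    - [0,0,-0.2]
    - [0,0,-0.2]
    - [0,0,-0.2]
  dr:
    - [0,0,0]
    - [0,0,0]
    - [0,0,0]
    - [0,0,0]
    - [0,0,0]
    - [0,0,0]
    - [0,0,0]
    - [0,0,0]
    - [0,0,0]
    - [0,0,0]
  gripper: [0,0,0,0,0,0,0,0,0,0]

```text
clock: 6.22
eef_pos: [436.8, -179.7, 208.3]
eef_rot: [3.141, -0.001, -0.158]
wrist_force: [1.1, -3.1, 3.3]
finger_gap: 0.7
finger_force: 1.6
```

carry_out:
  slide:
    - [0,0,-0.03]
    - [0,0,-0.06]
    - [0,0,-0.09]
    - [0,0,-0.12]
    - [0,0,-0.15]
    - [0,0,-0.18]
    - [0,0,-0.2]
    - [0,0,-0.22]
    - [0,0,-0.22]
    - [0,0,-0.22]
  dr:
    - [0,0,0]
    - [0,0,0]
    - [0,0,0]
    - [0,0,0]
    - [0,0,0]
    - [0,0,0]
    - [0,0,0]
    - [0,0,0]
    - [0,0,0]
    - [0,0,0]
  gripper: [0,0,0,0,0,0,0,0,0,0]

```text
clock: 7.05
eef_pos: [436.4, -179.3, 152.8]
eef_rot: [-3.141, 0.0, -0.158]
wrist_force: [-0.6, -0.0, 1.2]
finger_gap: 0.6
finger_force: 0.0
```

carry_out:
  slide:
    - [0,0,-0.01]
    - [0,0,-0.02]
    - [0,0,-0.03]
    - [0,0,-0.03]
    - [0,0,-0.03]
  dr:
    - [0,0,0]
    - [0,0,0]
    - [0,0,0]
    - [0,0,0]
    - [0,0,0]
  gripper: [0,0,0,0,0]

```text
clock: 7.47
eef_pos: [437.0, -179.4, 147.3]
eef_rot: [-3.142, -0.002, -0.158]
wrist_force: [-6.3, 7.7, 29.7]
finger_gap: 0.3
finger_force: 13.7
```

```bash
python3 - <<'E'
from cell import *
import cv2
a=camera("scene")[140:290,190:350]; b=camera("wrist")
print(read_state()["wrist_force"],read_state()["eef_pos"])
o=[cv2.resize(a,(480,450),interpolation=cv2.INTER_CUBIC),cv2.resize(b,(320,450))]
cv2.imwrite("pics/c3.png",cv2.cvtColor(cv2.hconcat(o),cv2.COLOR_RGB2BGR))
E
```

```text
[-7.0566439   6.68306155 30.28638837] [ 437.01064396 -179.385895    147.3134729 ]
```

View pics/c3.png

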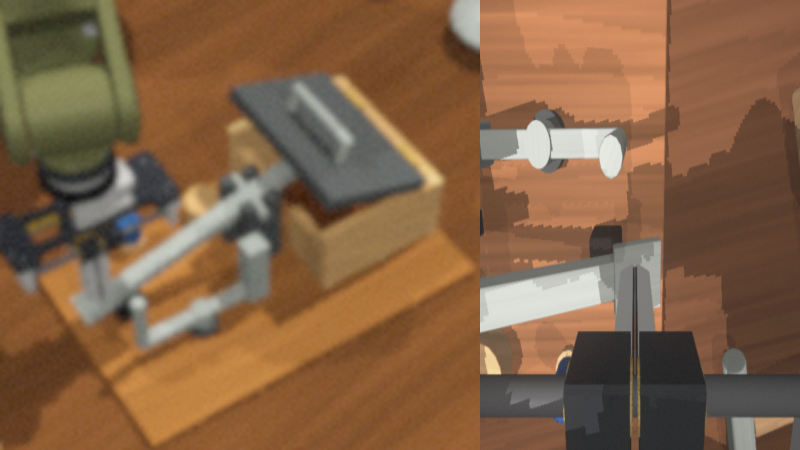

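The left panel shows the lid raised by the lever, the paddle at (95,305) down at the stop, the pin at (245,195) in its saddles, and the strut clear. Tip height is 50.3 mm. On a pad sloping 0.28 rad the fingertip's edge should rest at about 50.6 mm, so the lever is on the stop, held steadily with 30 N.

```bash
python3 -c "
from cell import *
print(sign_off())"
```

```text
the job is handed in; nothing more can be done
None
```

The job is handed in: the strut is swung fully out to its stop, the lever is held down on the rubber stop with about 30 N, and the lid is raised. The scene camera and the force readings both showed this just before hand-in, at about 7.5 s on the clock.

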